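Feed a spent cell into the lever-lid box

ROBOT

A 7-joint arm with a two-finger parallel gripper is mounted at the origin on the work surface. World frame = base frame: x ahead of the robot, y to its left, z up, the work surface at z = 0. Lengths are in m, angles in rad, forces in N, time in s.
With the tool pointing down it reaches from about 0.4 to 0.9 m from the base axis. Payload 5.5 kg.
Tool frame: the origin (TCP) lies midway between the tips of the shut fingers; the grasp point (between the pads) lies 19 mm behind it (manip.grip_depth is the distance from the TCP to the grasp point, in m); z points along the fingers, y is the line along which they close (so a half turn about z gives the same grasp; the last joint's range is limited). The gripper opens to 92 mm and grips with 3 to 60 N. Pads are 19 mm wide; open, the fingers measure 130 mm over their backs; the gripper's body (75 mm by 190 mm) begins 47 mm behind the grasp point.
Start: joints at [-0.975, 0.501, -0.427, 1.55, 0.221, 1.138, -0.21], TCP at [0.212, 0.614, 0.227] pointing down, gripper open.
Joint ranges: [-2.88, 2.88], [-0.31, 2.03], [-1.54, 1.56], [0.2, 2.42], [-1.41, 4.55], [0.19, 2.02], [-2.57, 2.57]. Speed limits (rad/s): [2.57, 2.57, 3.14, 3.14, 3.14, 3.14, 3.14].

INTERFACE

Orientations are given as a unit quaternion [x, y, z, w].
In Python, from bench import manip, effector, viewer gives the robot as it stands. Calls block until the motion is done:
- manip.move_pose(position, orientation): joint-space move of the TCP to a pose.
- manip.servo_line(position, ori=None, vel=0.15): straight line of the TCP; ori=None keeps the orientation; vel is the mean speed in m/s.
- manip.movej(angles): joint-space move.
- effector.open_jaws() and effector.close(f_grip=None): open the fingers fully, or close them until they stop; f_grip is the grip in N (None keeps the last).
- manip.sleep(seconds).
- manip.solve_ik(position, orientation): joint angles nearest the present ones, or None.
- viewer.get_image(name): name is "scene" or "top"; returns the picture (400x640x3 uint8, red, green, blue); there is no depth.
- viewer.get_calibration(name): a dict with "vfov" (degrees; the focal length in pixels is half the picture's height over the tangent of half this angle, whatever the lens; pixels are square), "cx", "cy" (the principal point, pixels), "dist_coeffs" ([k1, k2, p1, p2, k3] as OpenCV has them; the pictures are not rectified), "eye" and "attitude" of the camera in the world. Camera axes: x right, y down, z forward; pixel columns grow to the right and rows downward; lengths in m; the calibration is good to about 2 mm. A picture is of the moment at which its call begins. get_calibration takes no time and is no camera call.
A pose or a line that the arm cannot do raises manip.PlanningError and nothing moves.
- manip.hand_in(): hands the job in; it is judged then, once.
Readings, each from a call of its own:
- manip.current_clock(): time.
- manip.current_q(): joint angles.
- manip.current_joint_velocities(): joint speeds.
- manip.current_tau(): joint torques, N m.
- manip.current_tool_pos(): TCP position.
- manip.current_tcp_rot(): TCP orientation.
- manip.current_force(): force on the tool from outside, world axes, zero at the start.
- manip.current_wrist_torque(): the same for the moment, N m.
- manip.current_finger_gap(): finger opening in m.
- manip.current_gripper_force(): force on a finger pad.
Only numpy, scipy, OpenCV 4.12 (cv2) and the standard library are available. Lean on these libraries where they do the work, as an engineer would, in place of code of your own. Each camera call takes 0.05 s, during which the arm holds its last target. There are 200 camera calls.

TASK

A spent orange battery is waiting on the ramp of the green-lidded collection box. With the fingertips, press that box's yellow lever paddle down until the lid stands fully open and the battery has rolled in by itself, then ease the lever back up so that the lid comes down shut without slamming, and move clear. Do not touch the battery or the lid, do not lift anything, and leave the blue-lidded box and the loose things on the desk alone.

Things in the scene. Friction and masses are not known exactly. Their poses are not given: they have to be found in the camera images.
- cellbox: Battery box with GREEN lid and stripes: grey open box 110 (x) by 120 (y) by 100 mm high, walls 4 mm, fixed to the desk. Origin under its centre, on the desk; its lever sticks out to its own -x side (roughly towards the robot), its aluminium ramp to its +x side.
- cellbox_ramp (a point): Foot of the green-lidded box's ramp, at the box's x +51, z 70 mm. The ramp is 90 mm wide inside and climbs away from the box at 20 degrees to x +130 mm, with side guards and an end stop.
- cellbox_paddle (a point): Centre of the upper face of the green-lidded box's yellow lever paddle; moves with the lever. Paddle 40 mm (box x) by 56 mm (y), 6 mm thick. At rest it is 143 mm to the -x side of the box's origin, 111 mm above the desk, outer end tilted up 0.2 rad. Pivot: box x -65, z 92 mm, 80 mm from the paddle. It goes down 35 mm to its stop; no tall part of the box is within 50 mm of its centre.
- cellbox_lever (a joint): Lever of the green-lidded box: 0 at rest (up), 0.45 rad fully pressed (stop). Pressing takes about 2 to 5 N until the stop; let go, it flies back up under the lid’s weight and the lid slams.
- cellbox_lid (a joint): Lid of the green-lidded box: 0 shut, 0.90 rad fully open. Linked to the lever: it turns by twice the lever's angle, both ways, with no catch. Plate 118 by 124 by 5 mm, hinged along y at the box’s x -55, z 104 mm; its ramp side rises (to about z 200 mm), where a skirt 27 mm deep holds the battery back. It never swings over the lever.
- cell: Spent orange battery, a cylinder 18 mm in diameter and 65 mm long, 46 g. Origin at its centre, its length along its own y. It lies across the ramp of the green-lidded box against the lid's skirt and rolls into the box by itself once the lid is up by some 0.25 rad.
- scrapbox: The box with the BLUE lid and blue stripes, to be left alone: same make, sizes and frame as the green-lidded one, its ramp empty.
- scrapbox_paddle (a point): Centre of the upper face of the yellow lever paddle of the blue-lidded box (leave alone).
- scrapbox_lid (a joint): Lid of the blue-lidded box: 0 shut.
- holder: Loose black rubber key-tag ring, 48 mm across, 12 mm high, with a lug on its +x side. Origin at the centre of its underside.
- cover: Loose shiny metal disc, 36 mm across, 7 mm high. Origin at the centre of its underside.
- board: Loose round green circuit board, 36 mm across, 5 mm thick. Origin at the centre of its underside.
- cleaner: Loose small bottle with a red cap, 44 mm across, 105 mm tall, standing upright. Origin at the centre of its underside.

How it is judged:
By the outcome, as a careful person would: the job done as asked, in the order asked, and still so for the second after the job is handed in, with the robot touching nothing.
It also fails if it takes over 45 s, if anything falls off the work surface, if the arm or the gripper's body presses on something with over 40 N, if the wrist force passes 120 N, or if a joint passes its speed limit or range.

## Working session

There is one attempt and no reset: what is moved stays moved. The work goes in short steps, each a Python script; the robot and the scene stay as the last script left them, time stands still between calls to the robot, and variables do not carry over. Pictures are saved under pics/ and viewed, at most 10 in all, crops included, and the job is handed in when it is done.

```bash
mkdir -p pics; python3 - <<'E'
from bench import manip, effector, viewer
import cv2
for n in("scene","top"):
    cv2.imwrite(f"pics/{n}0.png",viewer.get_image(n)[:,:,::-1]); print(viewer.get_calibration(n))
print(manip.current_clock(),manip.current_tcp_rot())
E
```

```text
{'vfov': 51.30806899641344, 'cx': 316.48182374781726, 'cy': 196.55576932387976, 'dist_coeffs': array([-0.02506699,  0.        ,  0.        ,  0.        ,  0.        ]), 'eye': array([1.13125216, 0.50816091, 0.79746905]), 'attitude': array([ 0.36842193,  0.83937717, -0.36235996, -0.16854229])}
{'vfov': 51.07781339254404, 'cx': 324.86978352970397, 'cy': 200.789895270752, 'dist_coeffs': array([-0.03132524,  0.        ,  0.        ,  0.        ,  0.        ]), 'eye': array([ 2.88707625e-01, -9.28974631e-04,  1.22716260e+00]), 'attitude': array([ 0.7175042 , -0.6874098 ,  0.07890174, -0.08018729])}
0.1 [ 1.65589161e-01  9.86194449e-01 -8.40503968e-04 -1.76904851e-04]
```

View pics/scene0.png

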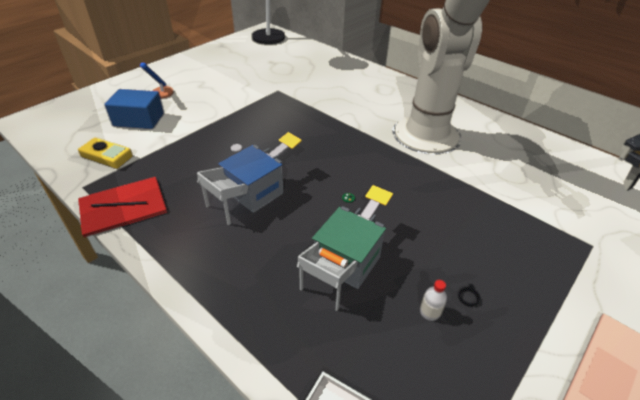

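View pics/top0.png

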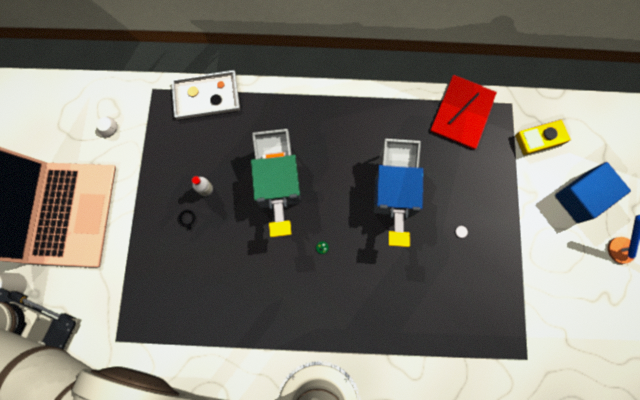

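The top view shows the green lid at about (275,178), its paddle at (280,228), the blue-box paddle at (400,239) and the bottle at (200,185). In the scene view the green-box paddle is at (378,195), with the battery at (333,257) on the ramp.

```bash
cat > h.py <<'E'
import cv2, numpy as np
from scipy.spatial.transform import Rotation as R
from bench import manip, effector, viewer
def K(c):
    f=200/np.tan(np.radians(c["vfov"])/2); return np.array([[f,0,c["cx"]],[0,f,c["cy"]],[0,0,1.]])
def ray(n,uv):
    c=viewer.get_calibration(n); p=cv2.undistortPoints(np.array([[uv]],float),K(c),c["dist_coeffs"])[0,0]
    d=R.from_quat(c["attitude"]).apply([p[0],p[1],1.]); return c["eye"],d/np.linalg.norm(d)
def plane(n,uv,z): e,d=ray(n,uv); return e+d*(z-e[2])/d[2]
def tri(a,b):
    (e,d),(g,h)=ray("scene",a),ray("top",b)
    s,t=np.linalg.lstsq(np.c_[d,-h],g-e,rcond=None)[0]; P,Q=e+s*d,g+t*h
    return (P+Q)/2,np.linalg.norm(P-Q)
def blob(img,lo,hi,near):
    m=cv2.inRange(cv2.cvtColor(img,cv2.COLOR_RGB2HSV),lo,hi)
    n,_,st,ce=cv2.connectedComponentsWithStats(m); k=[i for i in range(1,n) if st[i,4]>15]
    i=min(k,key=lambda i:np.hypot(*(ce[i]-near)))
    cs,_=cv2.findContours((_==i).astype(np.uint8),0,2)
    return ce[i],st[i,4],cv2.minAreaRect(cs[0])
Y=((22,120,120),(35,255,255)); G=((60,80,40),(90,255,255)); O=((5,150,150),(18,255,255))
E
python3 - <<'E'
from h import *
I={n:cv2.imread(f"pics/{n}0.png")[:,:,::-1].copy() for n in("scene","top")}
for nm,c,a,b in(("pad",Y,(378,195),(280,228)),("bluepad",Y,(290,141),(400,239)),("lid",G,(348,236),(275,178)),("cell",O,(333,257),(272,155))):
    A,B=blob(I["scene"],*c,a),blob(I["top"],*c,b); print(nm,A[:2],B[:2],B[2],tri(A[0],B[0]))
    if nm in("pad","lid"):
        print(plane("top",B[0],.11),[plane("top",q,.11)[:2].round(3) for q in cv2.boxPoints(B[2])])
for uv in((200,185),(187,218),(322,248)): print(plane("top",uv,0.0))
E
```

```text
pad (array([378.77151335, 194.52818991]), np.int32(337)) (array([279.65732087, 228.28660436]), np.int32(321)) ((279.6462097167969, 228.16925048828125), (14.884167671203613, 22.078182220458984), 82.87498474121094) (array([0.46405509, 0.12499886, 0.1083565 ]), np.float64(0.0010572053462212128))
[0.46352885 0.1252683  0.11      ] [array([0.479, 0.159]), array([0.489, 0.1  ]), array([0.449, 0.092]), array([0.439, 0.151])]
bluepad (array([289.88262911, 139.64788732]), np.int32(213)) (array([398.70496894, 238.56521739]), np.int32(322)) ((398.5, 238.5), (15.0, 21.0), 90.0) (array([ 0.44984434, -0.19667247,  0.10845799]), np.float64(0.0008942570907138214))
lid (array([348.49643811, 234.97417631]), np.int32(2246)) (array([274.54019293, 177.34673098]), np.int32(1866)) ((274.4634094238281, 177.17071533203125), (42.18484878540039, 47.26469421386719), 83.6598129272461) (array([0.60977186, 0.14944039, 0.09759579]), np.float64(0.0028404482850136275))
[0.60548199 0.14896903 0.11      ] [array([0.656, 0.225]), array([0.677, 0.095]), array([0.557, 0.075]), array([0.537, 0.202])]
cell (array([330.95833333, 256.0952381 ]), np.int32(168)) (array([274.74603175, 155.11111111]), np.int32(63)) ((274.5121765136719, 155.10975646972656), (3.423377752304077, 17.337753295898438), 83.6598129272461) (array([0.67772868, 0.15526779, 0.08935162]), np.float64(0.0012332191849249797))
[0.6028772  0.38872572 0.        ]
[0.4995871  0.41657885 0.        ]
[0.42775687 0.00974667 0.        ]
```

```bash
cat >> h.py <<'E'
yaw=np.arctan2(.1490-.1250,.6055-.4640)
PX=np.array([.464,.125])-0.003*np.array([np.cos(yaw),np.sin(yaw)])
q=[np.cos(np.pi/2+yaw/2),np.sin(np.pi/2+yaw/2),0,0]
if R.from_quat(q).as_matrix()[2,2]>0: raise SystemExit
E
python3 - <<'E'
from h import *
effector.close(5)
print(manip.solve_ik([*PX,.09],q), np.degrees(yaw))
manip.move_pose([*PX,.25],q); manip.servo_line([*PX,.135],vel=.12)
print(manip.current_clock(),manip.current_tool_pos(),manip.current_force(),R.from_quat(manip.current_tcp_rot()).as_matrix()[:,1])
for n in("scene","top"):
    cv2.imwrite(f"pics/{n}1.png",viewer.get_image(n)[:,:,::-1])
s=cv2.imread("pics/scene1.png")[130:330,250:450]; cv2.imwrite("pics/c1.png",cv2.resize(s,(600,600)))
E
```

```text
[-0.06732532  0.38031921 -0.29625197  2.08695729  0.16973253  0.69653515
  1.26459028] 9.626399020430544
4.625 [0.46162069 0.12475078 0.13561043] [-0.26558298 -0.54455306  0.62909434] [-1.67276303e-01  9.85910045e-01  1.45335820e-04]
```

View pics/c1.png

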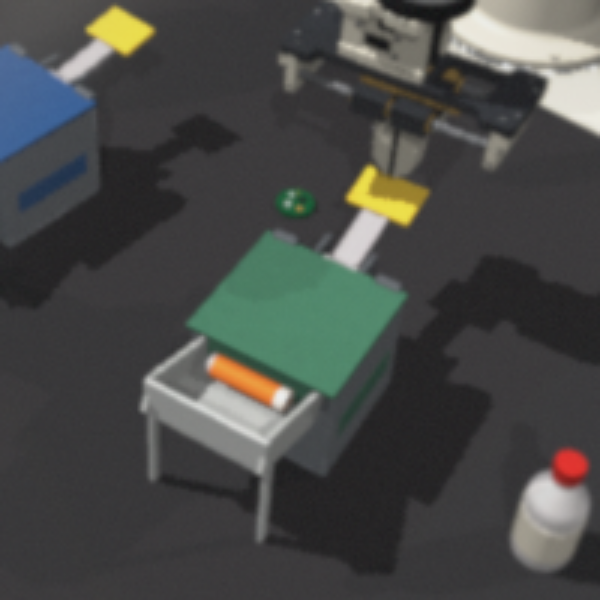

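Closed fingertips sit right above the paddle (crop about (390,165) over the paddle at (388,195)), with the battery still on the ramp. Pressing now.

```bash
python3 - <<'E'
from h import *
f0=manip.current_force()[2]; z=.118
manip.servo_line([*PX,z],vel=.05)
while z>.066:
    z-=.003 if z>.084 else .0015
    manip.servo_line([*PX,z],vel=.03); f=manip.current_force()[2]-f0
    print(round(z,4),manip.current_tool_pos()[2].round(4),round(f,2))
    if f>9: break
manip.sleep(.3); print(manip.current_clock(),manip.current_force()-[0,0,f0])
im=viewer.get_image("scene")[:,:,::-1]; cv2.imwrite("pics/c2.png",cv2.resize(im[130:330,250:450],(600,600)))
E
```

```text
0.115 0.1149 0.84
0.112 0.112 0.23
0.109 0.1089 0.93
0.106 0.1059 2.79
0.103 0.1028 1.62
0.1 0.0998 2.34
0.097 0.0968 3.07
0.094 0.0938 2.64
0.091 0.0909 2.86
0.088 0.0879 3.07
0.085 0.0849 2.51
0.082 0.0819 2.69
0.0805 0.0805 2.41
0.079 0.079 1.6
0.0775 0.0774 2.03
0.076 0.0762 6.02
0.0745 0.0757 15.69
9.7667 [-2.33193467 -1.16299656 15.18744654]
```

View pics/c2.png

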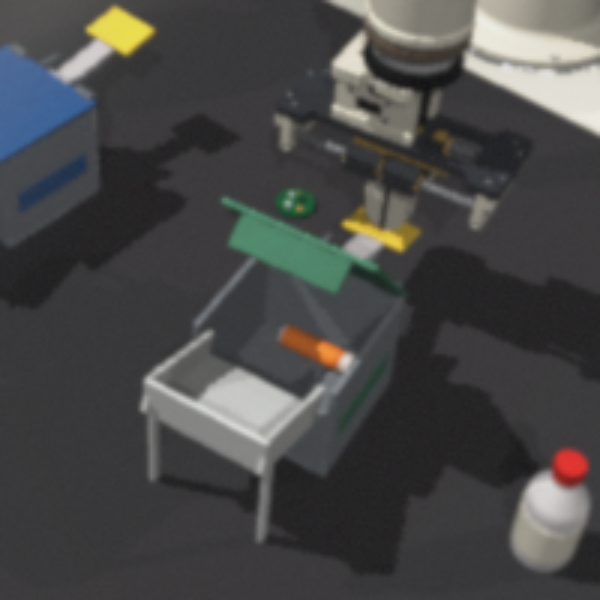

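The lever is on its stop (force jump at z 0.0757), the lid stands open and the battery has left the ramp (crop (315,345)). I'll check that it is at rest on the box floor.

```bash
python3 - <<'E'
from h import *
c=np.array([.6055-.003,.149]);ax=np.array([np.cos(yaw),np.sin(yaw)])
o=PX+.146*ax
for k in range(2):
    manip.sleep(.3); im=viewer.get_image("scene"); b=blob(im,*O,(355,245))
    print(b)
    for z in(.013,.09): 
        p=plane("scene",b[0],z)[:2]-o; print(z,"box xy",p@ax,p@[-ax[1],ax[0]])
cv2.imwrite("pics/c3.png",cv2.resize(im[200:280,310:400,::-1],(720,600),interpolation=cv2.INTER_CUBIC))
E
```

```text
(array([355.42352941, 245.90588235]), np.int32(85), ((353.8000183105469, 244.9000244140625), (19.230182647705078, 6.260990142822266), 26.56505012512207))
0.013 box xy -0.042002590823728155 -0.0020298505265185143
0.09 box xy 0.018945393728930927 0.024297000603477965
(array([355.25882353, 245.87058824]), np.int32(85), ((353.6000061035156, 244.80001831054688), (18.782970428466797, 6.260990142822266), 26.56505012512207))
0.013 box xy -0.04187907239771756 -0.002423977714102232
0.09 box xy 0.019056788134517534 0.023941559191176652
```

View pics/c3.png

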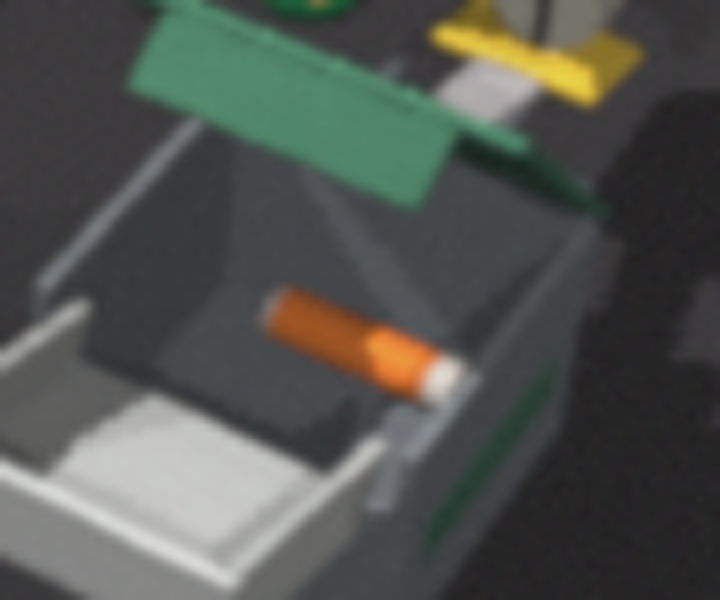

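The battery rests still on the floor (ray at z 13 mm gives box x −42 mm, exactly against the back wall). Easing the lever up.

```bash
python3 - <<'E'
from h import *
manip.servo_line([*PX,.102],vel=.012); manip.servo_line([*PX,.118],vel=.005)
print(manip.current_force())
manip.servo_line([*PX,.135],vel=.03); manip.servo_line([*PX,.25],vel=.12)
manip.move_pose([.40,.28,.30],q); manip.sleep(.3)
print(manip.current_clock(),manip.current_force())
I={n:viewer.get_image(n) for n in("scene","top")}
A,B=blob(I["scene"],*Y,(378,195)),blob(I["top"],*Y,(280,228)); print(A[:2],B[:2],tri(A[0],B[0]))
print(blob(I["scene"],*G,(348,236))[:2])
cv2.imwrite("pics/s4.png",I["scene"][:,:,::-1])
E
```

```text
[-0.18714316  0.71702975 -0.3462798 ]
19.1667 [ 0.42096427 -0.14357098 -1.00153331]
(array([378.74107143, 194.51190476]), np.int32(336)) (array([279.72413793, 228.26645768]), np.int32(319)) (array([0.46409038, 0.12486691, 0.1083608 ]), np.float64(0.0009518789090026493))
(array([347.79230118, 235.90905245]), np.int32(2364))
```

View pics/s4.png

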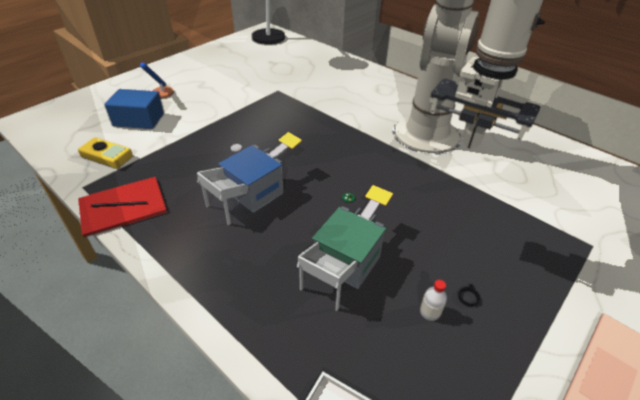

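The lid is shut at (348,236), the ramp is empty, the paddle is back at its rest position (378,195), and the arm is clear.

```bash
python3 -c "
from bench import manip
print(manip.hand_in())"
```

```text
the job is handed in; nothing more can be done
None
```

The job is handed in: the battery rolled into the green-lidded box by itself, the lid was eased shut, and the arm moved clear with the other things left untouched, at about 19 s on the robot's clock.

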